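# Unbolt the seal carver's stock chest

### The arm

A 6-joint arm with a two-finger parallel gripper is mounted at the origin on the work surface. World frame = base frame: x ahead of the robot, y to its left, z up, the work surface at z = 0. Lengths are in m, angles in degrees, forces in N, time in s.
With the tool pointing down it reaches from about 0.4 to 0.825 m from the base axis. Payload 7 kg.
Tool frame: the origin (TCP) lies midway between the tips of the shut fingers; the grasp point (between the pads) lies 19 mm behind it (ctrl.grasp_offset is the distance from the TCP to the grasp point, in m); z points along the fingers, x is the direction in which the jaws open and shut, and the axes are right-handed (so a half turn about z gives the same grasp; the last joint's range is limited). The gripper opens to 88 mm and grips with 3 to 60 N. Pads are 19 mm wide; open, the fingers measure 130 mm over their backs; the gripper's body (78 mm by 193 mm) begins 47 mm behind the grasp point.
Start: joints at [-58.035, 20.546, 0.682, 0, -70.136, -16.507], TCP at [0.18, -0.651, 0.199] pointing down, gripper open.
Joint ranges: [-176.03, 176.03], [-82.01, 121.73], [-58.28, 71.71], [-173.87, 95.51], [-174.79, -0.11], [-173.66, 173.66]. Speed limits (degrees/s): [136.94, 136.94, 172.46, 180, 180, 180].

### API

Orientations are given as [roll, pitch, yaw] about the fixed x, y, z axes, in that order (R = Rz(yaw) Ry(pitch) Rx(roll)).
In Python, from plant import sensors, snapshot, order, ctrl gives the robot as it stands.
- The arm moves only by the tool send_rows, never from a script. Its argument "commands" is a list of rows, each a list of 3 entries, a list of its own where there are three numbers: the closure, from 0 (fully open) to 1 (shut), then the shift along the world's x, y, z in units of 0.25 m (1.0 is 0.25 m), then the turn, a rotation vector about the world's x, y, z in units of 360 degrees (1.0 is 360 degrees). In form: [[hand, [x, y, z], [ax, ay, az]], ...]. A call has 1 to 12 rows; each row shifts and turns the pose as measured when the row begins; what a row does not reach is not made up. A row lasts 1/10 s, in which the tool goes at most 50 mm and 8.59 degrees, less where a joint would pass 70% of its speed; a pose out of reach is approached as far as the arm can. A call with a number of a shift or a turn outside -1 to 1 is refused whole. A call with a gripper value outside its range is refused whole. The fingers move at their own pace and stop on an object; the grip force is fixed at half the most. Time passes only in rows, so rows that do not move let the fingers close. It gives the time, the measured TCP pose, the force and the opening at its end, in the units of the state.
- sensors.get_obs(): the state, without advancing time (a new reading comes with each control period).
- snapshot(name): name is "scene" or "top" or "wrist"; returns a dict with "color" (480x640x3 uint8, blue, green, red), "z_map" (480x640 float32, m along the optical axis (not along the pixel's ray), 0 where there is no reading), "mtx" (3x3 intrinsics, pixels), "xyz" and "attitude" of the camera in the world. Camera axes: x right, y down, z forward; pixel columns grow to the right and rows downward; lengths in m; the calibration is good to about 2 mm. A picture is of the moment at which its call begins.
- order.close_job(): hands the job in, once; it reports no verdict.
The state is a dict: "clock": time; "joint_pos": joint angles; "qvel": joint speeds; "tau": joint torques, N m; "tool_pos": TCP position; "orientation": TCP orientation; "force": force on the tool from outside, world axes, zero at the start; "moment": the same for the moment, N m; "opening": finger opening in m.
Only numpy, scipy, OpenCV 4.12 (cv2) and the standard library are available. Lean on these libraries where they do the work, as an engineer would, in place of code of your own. Each camera call takes 0.05 s, during which the arm holds its last target.

### The job

Unlock the flat stock chest on the carver's bench, using fingertips only: with one fingertip press the spring safety catch (the flat steel plate on top of the lock) right down and hold it there, while the other fingertip pushes the bolt by its upright peg all the way back towards the catch. Then let go, so that the catch springs up again and holds the bolt open. Do not force the bolt while the catch is up, leave the lid shut, and leave the two seal blanks, the tin and the cup standing where they are.

Things in the scene. Friction and masses are not known exactly. Their poses are not given: they have to be found in the camera images.
- chest: Fixed flat dark wooden chest, 200 mm (x) by 420 mm (y), top (deck) 75 mm up; origin: centre of its underside, z up. The lock lies along its y axis at x = 0: keeper on the lid (y 37 to 59 mm), guide (y 18 to 28 mm), both 26 mm high over the deck, then peg, then catch plate towards -y. Only peg, plate and loose things stand above 26 mm over the deck. Lid: y above 35 mm.
- peg_top (a point): Centre of the top of the bolt's upright round steel peg, 12 mm in diameter, top 52 mm above the deck (127 mm above the bench); moves with the bolt. Shut, it is at x 0, y -10 mm in the chest's frame. The bolt bar under it is 18 mm wide, its top 22 mm above the deck. It opens 28 mm towards the chest's -y, straight towards the catch plate. Axes as the chest's.
- catch_top (a point): Centre of the catch's top: a flat level steel plate, 36 mm (chest x) by 80 mm (chest y), at y -94 mm in the chest's frame (y -54 to -134 mm). Up, its top is 40 mm above the deck (115 mm above the bench), 12 mm below the peg's top. It goes straight down wherever it is pressed; a fingertip may slide along it. Bolt fully open, 10 mm are left between peg and plate. Axes as the chest's.
- catch (a joint): How far the catch is pressed, in m: 0 up, 0.008 right down. Its spring pushes up with about 4 N at 0 and 8 N at 0.008. Up, it blocks the bolt; the bolt is free from about 0.005. Let go, it comes up by itself, fully only when the bolt is shut or drawn at least 25 mm.
- bolt (a joint): How far the bolt is drawn, in m: 0 shut (start), 0.028 fully open at its end stop. About 2 N of friction; it stays where it is left. Drawn beyond 0.025, the catch springs up behind it and keeps it from going back.
- lid (a joint): Lid angle in rad: 0 shut. The lid is hinged along the chest's +y edge and has a small wooden knob; it is to stay shut.
- square_blank: Loose stone seal blank standing on the deck beside the lock, 22 x 22 x 45 mm high; origin at the centre of its underside. Not to be moved.
- round_blank: Loose wooden seal blank standing on the deck beside the lock, 20 mm in diameter, 50 mm high; origin at the centre of its underside. Not to be moved.
- tin: Loose low round silvery tin standing on the lid of the chest, 54 mm in diameter, 22 mm high; origin at the centre of its underside. Not to be moved.
- cup: Loose white cup on the bench beside the chest, 72 mm across, 85 mm high; origin at the centre of its underside. Not to be moved.

How it is judged:
By the outcome, as a careful person would: the job done as asked, in the order asked, and still so for the second after the job is handed in, with the robot touching nothing.
It also fails if it takes over 35 s, if anything falls off the work surface, if the arm or the gripper's body presses on something with over 40 N, if the wrist force passes 120 N, or if a joint passes its speed limit or range.

## Working session

There is one attempt and no reset: what is moved stays moved. The work goes in short steps, Python scripts to look and compute and a tool call to move; the robot and the scene stay as the last step left them, time stands still between calls to the robot, and variables do not carry over. Pictures are saved under pics/ and viewed, and the job is handed in when it is done.

Besides the shell and the picture viewer there is one more tool, called after "Request:" by a JSON object that holds its "op" and its "data". send_rows: Moves the arm, as the interface text tells. Its arguments: {"type":"object","properties":{"commands":{"type":"array","items":{"type":"array"}}},"required":["commands"]}

```bash
mkdir -p pics; ls; python3 - <<'E'
from plant import sensors,snapshot,order,ctrl
import cv2,numpy as np,pickle
o=sensors.get_obs();print(o)
d={}
for n in("scene","top","wrist"):
    s=snapshot(n);d[n]=s;cv2.imwrite(f"pics/{n}0.png",s["color"]);print(n,s["mtx"],s["xyz"],s["attitude"])
pickle.dump(d,open("d0.pkl","wb"))
E
```

```text
pics
{'clock': 0.0, 'joint_pos': array([-5.80342898e+01,  2.05902886e+01,  6.33659917e-01, -1.99897180e-02,
       -7.01349337e+01, -1.65083347e+01]), 'qvel': array([-0.23691722, -0.09732193, -0.03270263, -0.06150502,  0.00350244,
       -0.03663952]), 'tau': array([-2.72672478e-04, -5.82712984e+01,  2.93045300e+01,  6.99709922e+00,
        6.59348574e-03, -1.61590774e-04]), 'tool_pos': array([ 0.17974727, -0.65007668,  0.1979352 ]), 'orientation': array([-1.79991997e+02, -9.31282185e-02,  1.05450561e+02]), 'force': array([-0.04813725, -1.11145732, -0.26836586]), 'moment': array([ 0.07523761, -0.02586255,  0.05645909]), 'opening': 0.08738399293273055}
scene [[610.96004963   0.         308.55424415]
 [  0.         610.96004963 246.63459289]
 [  0.           0.           1.        ]] [ 0.9178945  -0.40069107  0.96351181] [-142.00921844    0.15046561   31.27223685]
top [[588.39404091   0.         319.10710097]
 [  0.         588.39404091 248.33437672]
 [  0.           0.           1.        ]] [0.33880694 0.15713307 1.39175984] [-1.69240833e+02  1.48328001e-01 -9.06248992e+01]
wrist [[426.21954302   0.         322.88536899]
 [  0.         426.21954302 245.92540856]
 [  0.           0.           1.        ]] [ 0.11129483 -0.66921779  0.38390254] [ 1.64417864e+02 -6.36947332e-02  1.05454888e+02]
```

View pics/scene0.png

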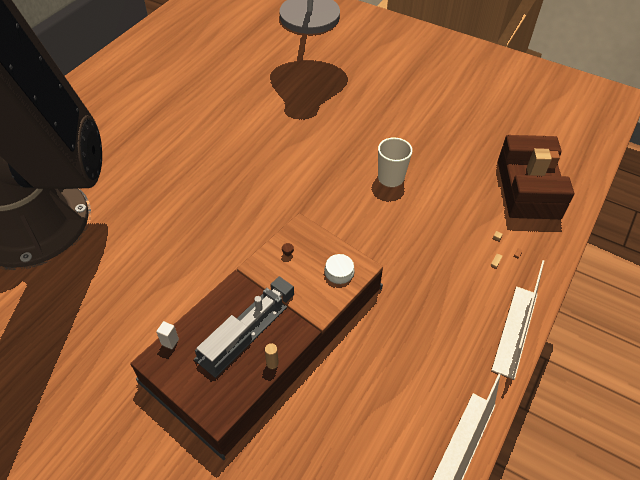

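View pics/top0.png

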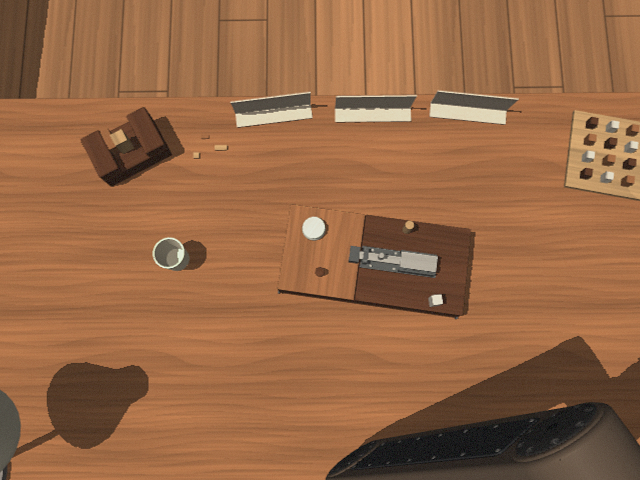

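The scene picture shows the lock running from keeper (283,288) past peg (258,302) to plate (232,338). The top picture shows the lock at (350–438, 245–275), with the blanks at (409,227) and (436,300), the tin at (314,228) and the cup at (169,253).

```bash
cat > h.py <<'E'
import numpy as np,cv2
from scipy.spatial.transform import Rotation as R
def cloud(s):
    z=s["z_map"];K=s["mtx"];v,u=np.mgrid[:480,:640]
    p=np.stack([(u-K[0,2])/K[0,0]*z,(v-K[1,2])/K[1,1]*z,z],-1)
    w=p@R.from_euler("xyz",s["attitude"],degrees=True).as_matrix().T+s["xyz"]
    w[z<=0]=np.nan;return w
E
python3 - <<'E'
from h import *;import pickle
d=pickle.load(open("d0.pkl","rb"))
for n in("scene","top"):
    w=cloud(d[n]);v,u=np.mgrid[:480,:640]
    reg=(u>270)&(u<485)&(v>195)&(v<325) if n=="top" else (u>125)&(u<390)&(v>205)&(v<470)
    Z=w[...,2]
    print(n,"table z",np.nanmedian(Z[100:200,200:600]) )
    m=reg&(abs(Z-.075)<.006)
    print("deck z",np.median(Z[m]))
    top=reg&(Z>.060)
    print("chest rect",cv2.minAreaRect(w[top][:,:2].astype(np.float32)))
    for lo,hi in((.088,.105),(.105,.121),(.121,.14)):
        mm=(reg&(Z>lo)&(Z<hi)).astype(np.uint8)
        k,l,st,_=cv2.connectedComponentsWithStats(mm)
        for i in range(1,k):
            if st[i,4]>6:
                p=w[l==i];print(lo,st[i],np.round(p.mean(0),4),np.median(p[:,2]).round(4),[np.round(x,4) for x in cv2.minAreaRect(p[:,:2].astype(np.float32))])
    q=(Z>.03)&(Z<.1)&((u>145)&(u<195)&(v>230)&(v<280) if n=="top" else (u>370)&(u<420)&(v>130)&(v<195))
    print("cup",cv2.minAreaRect(w[q][:,:2].astype(np.float32)))
E
```

```text
scene table z 0.0016451255604831294
deck z 0.07621466955469136
chest rect ((0.5629392266273499, 0.03165005147457123), (0.4215868413448334, 0.20324619114398956), 81.26180267333984)
0.088 [282 243  12  12 110] [0.5333 0.1544 0.0959] 0.0963 [array([0.5329, 0.1558]), array([0.0198, 0.0205]), np.float64(29.9195)]
0.088 [325 254  29  27 605] [0.6335 0.1662 0.097 ] 0.0976 [array([0.6326, 0.1682]), array([0.051 , 0.0503]), np.float64(52.1253)]
0.088 [236 276  58  64 874] [0.5673 0.0434 0.0988] 0.0992 [array([0.5626, 0.024 ]), array([0.1335, 0.0374]), np.float64(81.7996)]
0.088 [159 331  19  16 104] [ 0.471  -0.1017  0.0964] 0.096 [array([ 0.4703, -0.102 ]), array([0.0286, 0.015 ]), np.float64(50.9936)]
0.088 [214 332  38  40 341] [ 0.5699 -0.0656  0.0977] 0.0988 [array([ 0.5672, -0.0644]), array([0.0804, 0.0126]), np.float64(80.3954)]
0.088 [195 349   6   7  24] [ 0.5227 -0.096   0.0959] 0.0955 [array([ 0.5233, -0.095 ]), array([0.0076, 0.0038]), np.float64(62.1995)]
0.088 [266 357  12   9  63] [ 0.634  -0.0488  0.0965] 0.0967 [array([ 0.6334, -0.0486]), array([0.018 , 0.0079]), np.float64(3
[... 2511 characters left out ...]
 -0.0614]), array([0.0806, 0.0395]), np.float64(82.2044)]
0.105 [431 294  12  12  90] [ 0.4651 -0.0951  0.1172] 0.1184 [array([ 0.4653, -0.0965]), array([0.0223, 0.022 ]), np.float64(5.2306)]
0.121 [405 221  10   9  58] [ 0.6301 -0.0417  0.125 ] 0.1248 [array([ 0.6297, -0.0425]), array([0.0191, 0.0174]), np.float64(72.3556)]
0.121 [379 253   6   6  24] [0.5625 0.0224 0.1265] 0.1261 [array([0.5625, 0.0225]), array([0.0107, 0.0098]), np.float64(62.5945)]
0.121 [437 294   5  10  18] [ 0.4666 -0.0993  0.1226] 0.1224 [array([ 0.4668, -0.0999]), array([0.0085, 0.0197]), np.float64(88.256)]
cup ((0.5809500217437744, 0.4978417754173279), (0.07065431028604507, 0.07052049040794373), 57.23820114135742)
```

```bash
python3 - <<'E'
import cv2
a=cv2.imread("pics/scene0.png")[220:420,130:400];cv2.imwrite("pics/sc0z.png",cv2.resize(a,None,fx=2.9,fy=2.9,interpolation=2))
E
```

```text
(no output)
```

View pics/sc0z.png

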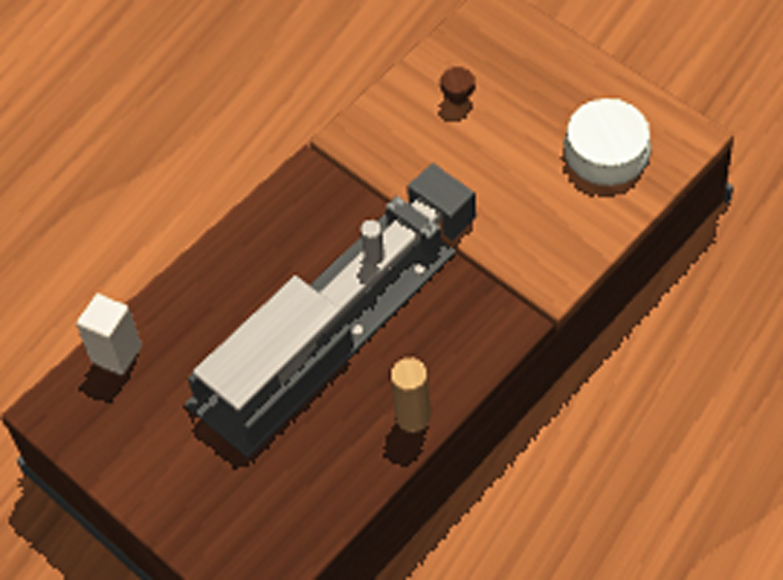

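View pics/wrist0.png

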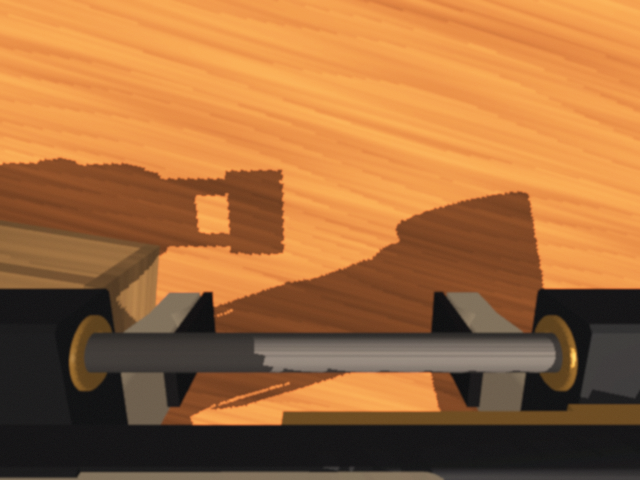

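The measurements from both cameras agree: peg (0.562, 0.021), plate centre (0.550, -0.061), and a chest yaw of about -8.6°. I'll point the tool down with the jaws along the chest's y axis. One tip goes on the plate and the other on the +y side of the peg.

Request:
{"op": "send_rows", "data": {"commands": [[0.2, [0.05, 0.085, 0], [0, 0, -0.004]], [0.2, [0.1, 0.17, 0], [0, 0, -0.004]], [0.2, [0.1, 0.17, 0], [0, 0, -0.004]], [0.2, [0.1, 0.17, 0], [0, 0, -0.004]], [0.2, [0.1, 0.17, 0], [0, 0, -0.004]], [0.2, [0.1, 0.17, 0], [0, 0, -0.004]], [0.2, [0.1, 0.17, 0], [0, 0, -0.004]], [0.2, [0.1, 0.17, 0], [0, 0, -0.004]], [0.2, [0.1, 0.17, 0], [0, 0, -0.004]], [0.2, [0.1, 0.17, 0], [0, 0, -0.004]], [0.2, [0.1, 0.17, 0], [0, 0, -0.004]], [0.2, [0, 0, 0], [0, 0, 0]]]}}

```text
clock: 1.35
tool_pos: [0.4422, -0.1925, 0.1941]
orientation: [-180.0, -0.4, 88.7]
force: [0.0, -0.0, -0.2]
opening: 0.0702
```

Request:
{"op": "send_rows", "data": {"commands": [[0.2, [0.078, 0.127, 0], [0, 0, -0.0035]], [0.2, [0.078, 0.127, 0], [0, 0, -0.0035]], [0.2, [0.078, 0.127, 0], [0, 0, -0.0035]], [0.2, [0.078, 0.127, 0], [0, 0, -0.0035]], [0.2, [0.078, 0.127, 0], [0, 0, -0.0035]], [0.2, [0.078, 0.127, 0], [0, 0, -0.0035]], [0.2, [0, 0, 0], [0, 0, 0]]]}}

```text
clock: 2.05
tool_pos: [0.5617, 0.0059, 0.1934]
orientation: [-179.9, -0.4, 80.9]
force: [-0.8, -0.9, 0.2]
opening: 0.0702
```

```bash
python3 - <<'E'
from plant import sensors,snapshot
from h import *
o=sensors.get_obs();print(o["tool_pos"],o["orientation"],o["force"],o["opening"])
s=snapshot("wrist");cv2.imwrite("pics/w1.png",s["color"])
s=snapshot("scene");a=s["color"][150:420,130:450];cv2.imwrite("pics/s1.png",cv2.resize(a,None,fx=2.2,fy=2.2,interpolation=2))
E
```

```text
[0.56173746 0.00587973 0.1933567 ] [-179.90159613   -0.35930324   80.90916109] [-0.78981204 -0.93821937  0.17282508] 0.07023714114924098
```

View pics/w1.png

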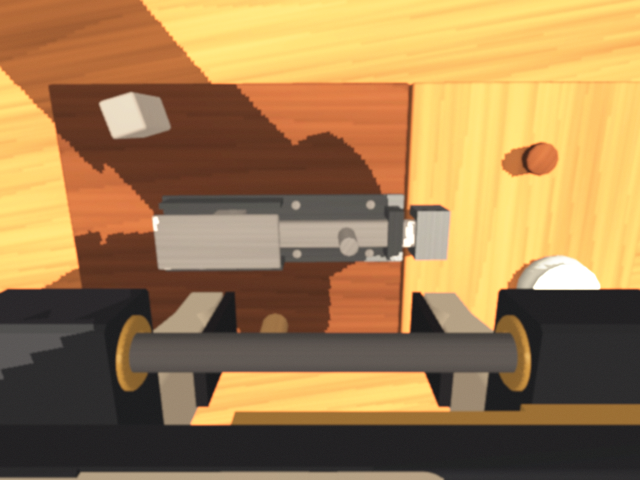

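View pics/s1.png

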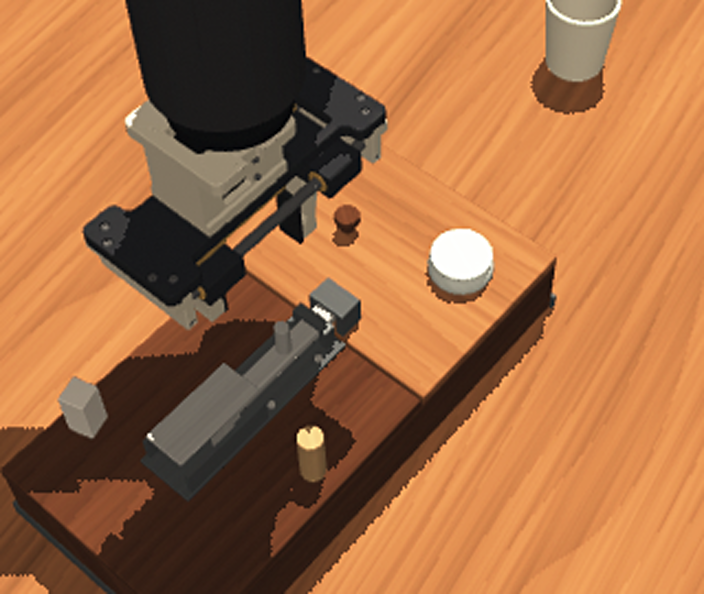

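The wrist picture shows the plate at (220,240) and the peg at (347,243), both clear, with the jaws parallel to the lock. The scene picture shows the tips above the lock and nothing disturbed. Next I correct the xy position and lower the tool to just above the peg top.

Request:
{"op": "send_rows", "data": {"commands": [[0.2, [-0.006, -0.014, -0.06], [0, 0.0005, 0.0007]], [0.2, [-0.006, -0.014, -0.08], [0, 0.0005, 0.0007]], [0.2, [0, 0, -0.08], [0, 0, 0]], [0.2, [0, 0, 0], [0, 0, 0]], [0.2, [0, 0, 0], [0, 0, 0]]]}}

```text
clock: 2.65
tool_pos: [0.5529, -0.0093, 0.1352]
orientation: [-179.4, -0.3, 81.2]
force: [1.2, -0.2, 0.3]
opening: 0.0698
```

```bash
cat > look.py <<'E'
import sys
from plant import sensors,snapshot
from h import *
n=sys.argv[1]
o=sensors.get_obs();print(o["clock"],o["tool_pos"],o["orientation"],o["force"],o["opening"])
s=snapshot("wrist");cv2.imwrite(f"pics/w{n}.png",s["color"])
s=snapshot("scene");a=s["color"][200:400,150:390];cv2.imwrite(f"pics/s{n}.png",cv2.resize(a,None,fx=3,fy=3,interpolation=2))
p=o["tool_pos"];c=np.array([.5623,.0213]);y=np.array([.150,.9887]);x=np.array([.9887,-.15])
q=p[:2]-c;print("TCP in chest: x",q@x," y",q@y-.010)
E
python3 look.py 2
```

```text
2.65 [ 0.55292812 -0.00931641  0.13520079] [-179.38150842   -0.26842729   81.21376731] [ 1.16471989 -0.24475347  0.29352917] 0.06980853790358905
TCP in chest: x -0.0046735155318144254  y -0.04167622815124893
```

View pics/s2.png

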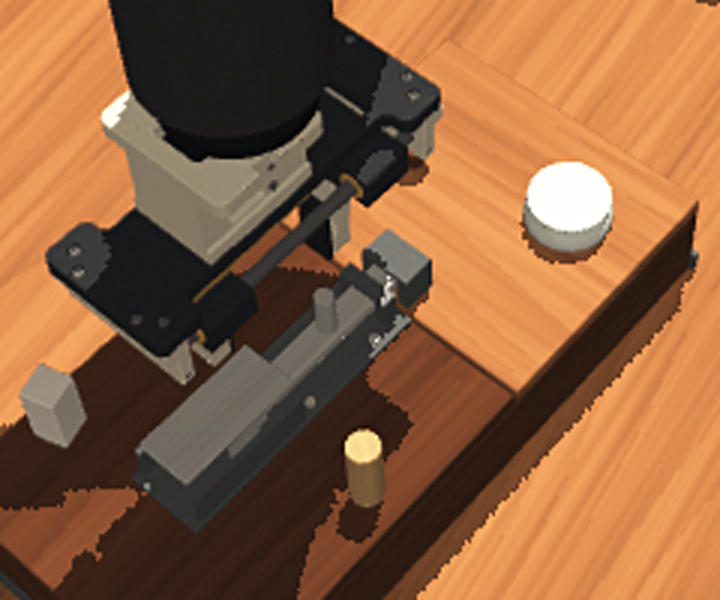

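View pics/w2.png

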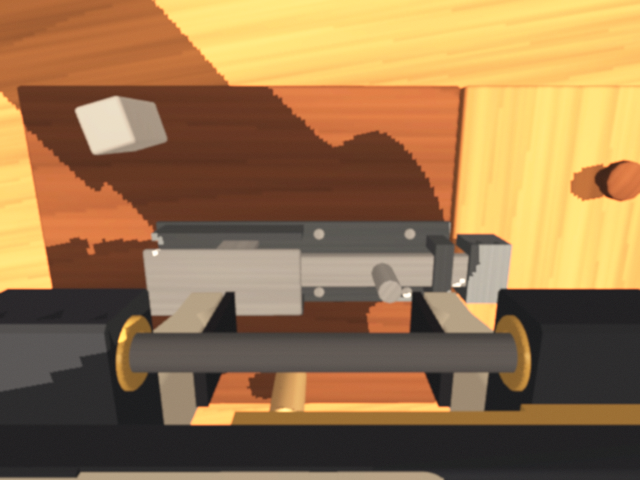

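```bash
python3 look.py 3
```

```text
2.75 [ 0.55326858 -0.00883951  0.13564176] [-179.42070439   -0.3024029    81.21994012] [-0.6675903  -0.75740971  0.76244197] 0.06976794620515829
TCP in chest: x -0.004408441451893347  y -0.04115364724668328
```

Request:
{"op": "send_rows", "data": {"commands": [[0.2, [0.011, 0.015, 0], [-0.0004, -0.0008, 0]], [0.2, [0.011, 0.015, 0], [-0.0004, -0.0008, 0]], [0.2, [0, 0, 0], [0, 0, 0]], [0.2, [0, 0, 0], [0, 0, 0]]]}}

```text
clock: 3.25
tool_pos: [0.5611, 0.0005, 0.138]
orientation: [179.7, -0.2, 81.3]
force: [-0.0, -0.5, -0.7]
opening: 0.0707
```

```bash
python3 look.py 4
```

```text
3.25 [5.61130915e-01 5.13405606e-04 1.38045824e-01] [179.653516    -0.19528966  81.3041386 ] [-0.04486536 -0.54746131 -0.70837998] 0.0707354337688246
TCP in chest: x 0.0019621144747170565  y -0.030727068679542627
```

View pics/s4.png

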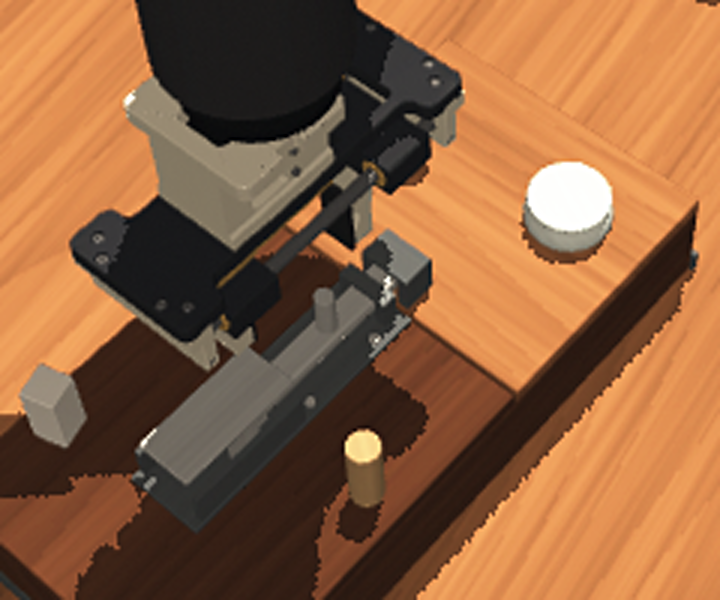

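View pics/w4.png

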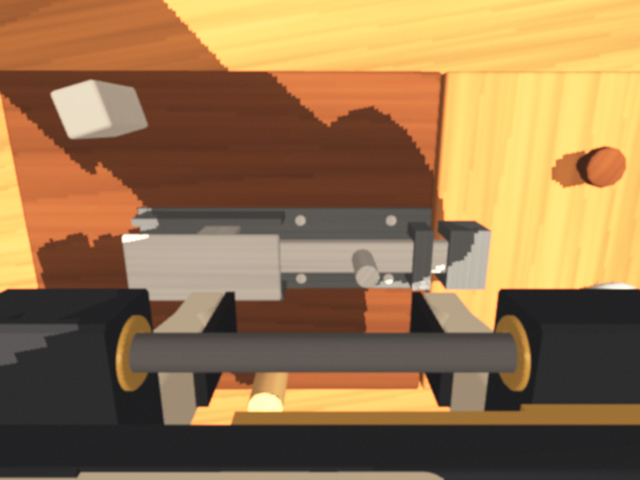

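```bash
cat >> h.py <<'E'
def proj(s,P):
    r=R.from_euler("xyz",s["attitude"],degrees=True).as_matrix()
    c=(np.atleast_2d(P)-s["xyz"])@r; q=c@np.asarray(s["mtx"]).T
    return q[:,:2]/q[:,2:],c[:,2]
E
python3 - <<'E'
from plant import sensors,snapshot
from h import *
o=sensors.get_obs();p=o["tool_pos"];Rt=R.from_euler("xyz",o["orientation"],degrees=True).as_matrix()
print(o["clock"],p,o["orientation"])
P=[p+Rt@np.array([s*.035,w,0]) for s in(1,-1) for w in(-.0095,.0095)]+[p+Rt@np.array([s*.056,w,0]) for s in(1,-1) for w in(-.0095,.0095)]
for n in("scene","wrist"):
    s=snapshot(n);uv,z=proj(s,P);print(n,uv.round(0).tolist(),z)
    a=s["color"].copy()
    for i,(u,v) in enumerate(uv): cv2.circle(a,(int(u),int(v)),2,(0,255,0) if i<4 else (0,0,255),-1)
    if n=="scene": a=cv2.resize(a[200:400,150:390],None,fx=3,fy=3)
    cv2.imwrite(f"pics/p{n}.png",a)
E
```

```text
3.35 [5.61052918e-01 3.69809402e-04 1.37930859e-01] [179.6651239   -0.19654109  81.28744063]
scene [[260.0, 287.0], [268.0, 293.0], [230.0, 316.0], [238.0, 322.0], [269.0, 279.0], [277.0, 285.0], [220.0, 324.0], [229.0, 331.0]] [0.99604909 0.98841626 0.96331738 0.95568456 1.0058686  0.99823577
 0.95349787 0.94586505]
wrist [[398.0, 267.0], [396.0, 305.0], [246.0, 267.0], [248.0, 305.0], [444.0, 267.0], [441.0, 305.0], [200.0, 267.0], [203.0, 305.0]] [0.19555803 0.20066564 0.19561071 0.20071832 0.19554223 0.20064984
 0.19562651 0.20073412]
```

View pics/pscene.png

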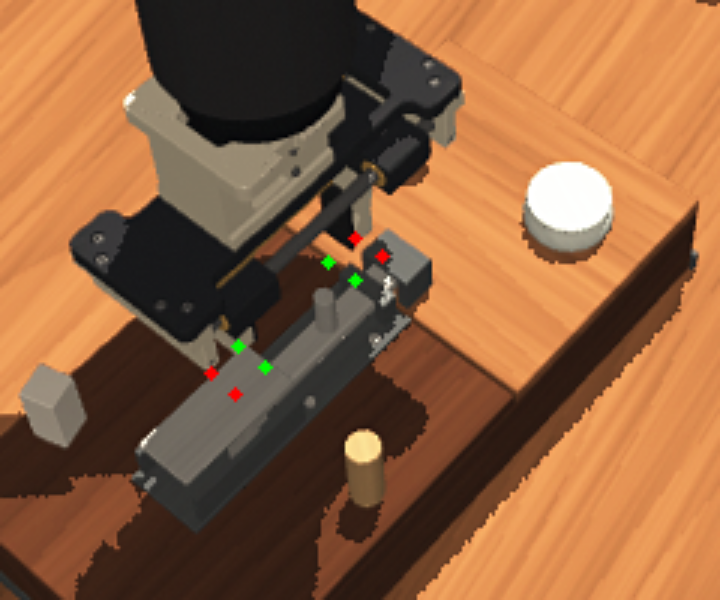

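View pics/pwrist.png

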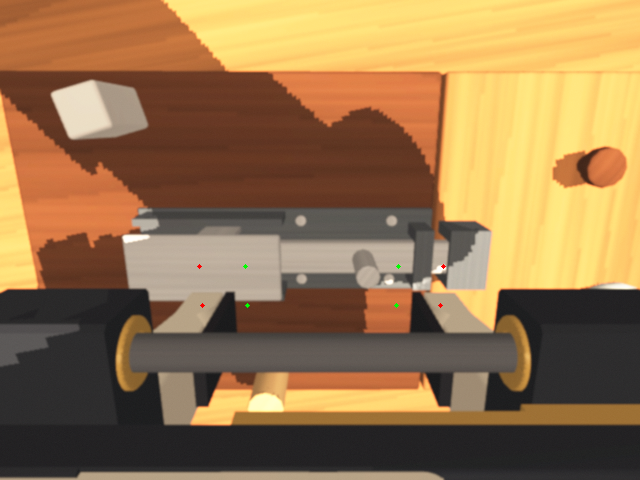

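```bash
python3 - <<'E'
from plant import sensors,snapshot
from h import *
o=sensors.get_obs();p=o["tool_pos"];Rt=R.from_euler("xyz",o["orientation"],degrees=True).as_matrix()
for n,pts in (("wrist",[(418,298),(425,300),(450,295),(230,298),(200,298),(420,350),(452,310),(195,310),(225,310),(452,390),(180,390),(365,270),(200,260),(400,150)]),("scene",[(150+350/3,200+240/3),(150+345/3,200+225/3),(150+360/3,200+225/3),(150+207/3,200+360/3),(150+215/3,200+350/3)])):
    s=snapshot(n);w=cloud(s)
    for u,v in pts:
        q=w[int(v),int(u)];print(n,(int(u),int(v)),s["z_map"][int(v),int(u)].round(4),"world",q.round(4),"tool mm",((q-p)@Rt*1000).round(1))
    t=((w-p)@Rt).reshape(-1,3)*1000; m=(abs(t[:,1])<25)&(abs(t[:,0])<80)&(t[:,2]>-60)&(t[:,2]<15)
    for lo in range(-60,15,5):
        k=m&(t[:,2]>=lo)&(t[:,2]<lo+5)
        if k.sum()>3: print(lo,k.sum(),"x<0",[np.round(f(t[k&(t[:,0]<0)][:,i]),0) if (k&(t[:,0]<0)).any() else None for i in(0,1) for f in(np.min,np.max)],"x>0",[np.round(f(t[k&(t[:,0]>0)][:,i]),0) if (k&(t[:,0]>0)).any() else None for i in(0,1) for f in(np.min,np.max)])
E
```

```text
wrist (418, 298) 0.1615 world [0.5575 0.0377 0.1735] tool mm [ 36.6  -8.8 -35.6]
wrist (425, 300) 0.1602 world [0.5581 0.0399 0.1749] tool mm [ 39.   -8.6 -37. ]
wrist (450, 295) 0.1624 world [0.5587 0.05   0.1723] tool mm [ 49.   -9.6 -34.4]
wrist (230, 298) 0.1628 world [ 0.5472 -0.0331  0.1721] tool mm [-34.9  -8.3 -34.4]
wrist (200, 298) 0.1586 world [ 0.544 -0.043  0.176] tool mm [-45.1 -10.  -38.4]
wrist (420, 350) 0.084 world [0.5347 0.0239 0.2482] tool mm [  19.8  -28.9 -110.4]
wrist (452, 310) 0.148 world [0.5576 0.0465 0.1872] tool mm [ 45.4 -10.  -49.3]
wrist (195, 310) 0.1481 world [ 0.5441 -0.0417  0.1869] tool mm [-43.8 -10.  -49.2]
wrist (225, 310) 0.1539 world [ 0.5479 -0.0331  0.1815] tool mm [-34.7  -7.6 -43.8]
wrist (452, 390) 0.1289 world [0.5718 0.0384 0.2114] tool mm [ 39.7   5.4 -73.4]
wrist (180, 390) 0.1154 world [ 0.552  -0.0372  0.223 ] tool mm [-38.   -2.7 -85.3]
wrist (365, 270) 0.2073 world [0.56   0.0217 0.1272] tool mm [21.1 -4.2 10.7]
wrist (200, 260) 0.2182 world [ 0.5461 -0.0605  0.1152] tool mm [-62.4  -5.6  22.4]
wrist (400, 150) 0.2439 world [0.5
[... 2396 characters left out ...]
9.0), np.float64(-2.0), np.float64(11.0)]
-40 52 x<0 [np.float64(-52.0), np.float64(-37.0), np.float64(-6.0), np.float64(12.0)] x>0 [np.float64(33.0), np.float64(49.0), np.float64(-7.0), np.float64(11.0)]
-35 30 x<0 [np.float64(-52.0), np.float64(-36.0), np.float64(-4.0), np.float64(11.0)] x>0 [np.float64(33.0), np.float64(49.0), np.float64(-9.0), np.float64(10.0)]
-30 6 x<0 [None, None, None, None] x>0 [np.float64(34.0), np.float64(36.0), np.float64(-10.0), np.float64(8.0)]
5 20 x<0 [None, None, None, None] x>0 [np.float64(15.0), np.float64(25.0), np.float64(-7.0), np.float64(4.0)]
10 26 x<0 [None, None, None, None] x>0 [np.float64(15.0), np.float64(27.0), np.float64(-9.0), np.float64(3.0)]
```

```bash
python3 - <<'E'
from plant import sensors,snapshot
from h import *
import pickle
o=sensors.get_obs();
d=pickle.load(open("d0.pkl","rb"))["wrist"]
for s,p,e in((snapshot("wrist"),o["tool_pos"],o["orientation"]),(d,np.array([0.17974727,-0.65007668,0.1979352]),[-1.79991997e+02,-9.31282185e-02,1.05450561e+02])):
    Rt=R.from_euler("xyz",e,degrees=True).as_matrix()
    print("cam in tool",((s["xyz"]-p)@Rt*1000).round(1))
    t=((cloud(s)-p)@Rt).reshape(-1,3)*1000
    t=t[(abs(t[:,1])<12)&(abs(t[:,0])<100)&(t[:,2]>-130)&(t[:,2]<5)]
    print(np.percentile(t[:,2],[95,99,100]))
    for lo in range(-125,0,5):
        k=(t[:,2]>=lo)&(t[:,2]<lo+5)
        if k.sum()>3: print(lo,k.sum(),abs(t[k,0]).min().round(),abs(t[k,0]).max().round())
s=snapshot("scene");Rt=R.from_euler("xyz",o["orientation"],degrees=True).as_matrix()
t=((cloud(s)-o["tool_pos"])@Rt).reshape(-1,3)*1000
for lo in range(-160,-40,5):
    k=(t[:,2]>=lo)&(t[:,2]<lo+5)&(abs(t[:,0])<130)&(abs(t[:,1])<60)
    if k.sum()>3: print("scene",lo,k.sum(),t[k].min(0).round(),t[k].max(0).round())
print(sensors.get_obs()["clock"])
E
```

```text
cam in tool [   0.7  -71.3 -185.9]
[-33.82529178 -29.12531013 -26.06353071]
-110 115 37.0 40.0
-105 357 37.0 40.0
-100 564 37.0 40.0
-95 705 38.0 40.0
-90 684 38.0 40.0
-85 611 38.0 40.0
-80 535 34.0 40.0
-75 1194 34.0 40.0
-70 279 34.0 53.0
-65 855 34.0 54.0
-60 739 34.0 53.0
-55 664 34.0 52.0
-50 843 34.0 52.0
-45 672 34.0 51.0
-40 650 34.0 52.0
-35 478 34.0 51.0
-30 158 34.0 39.0
cam in tool [ 1.00e-01 -7.11e+01 -1.86e+02]
[-33.9715832  -29.29158695 -26.79229464]
-115 4 47.0 48.0
-110 154 47.0 48.0
-105 450 47.0 49.0
-100 704 47.0 49.0
-95 878 47.0 49.0
-90 832 47.0 48.0
-85 733 47.0 48.0
-80 647 43.0 49.0
-75 1287 43.0 48.0
-70 325 43.0 62.0
-65 899 43.0 62.0
-60 762 43.0 61.0
-55 717 43.0 61.0
-50 881 43.0 60.0
-45 707 43.0 60.0
-40 706 43.0 60.0
-35 548 44.0 60.0
-30 170 44.0 48.0
scene -160 80 [ -52.  -22. -160.] [  14.   23. -155.]
scene -155 109 [ -52.  -22. -155.] [  16.   24. -150.]
scene -150 218 [ -52.  -24. -150.] [  16.   25. -145.]
scene -145 169 [ -98.  -36. -145.] [  93.   40. -140.]
scene -140 2244 [ -98.  -40. -140.] [  96.   39. -135.]
scene -135 364 [ -99.  -42.
[... 229 characters left out ...]
  89.   39. -110.]
scene -110 193 [ -90.  -25. -110.] [  87.   39. -105.]
scene -105 141 [ -90.  -37. -105.] [  87.   40. -100.]
scene -100 99 [ -90.  -40. -100.] [ 87.  39. -95.]
scene -95 16 [-89. -31. -95.] [ 40.  26. -90.]
scene -90 10 [ 38.   1. -90.] [ 42.  12. -86.]
scene -85 8 [ 37.  -2. -84.] [ 39.   9. -80.]
scene -80 11 [ 34.  -3. -80.] [ 39.   5. -75.]
scene -75 12 [ 33.  -4. -75.] [ 39.   2. -70.]
scene -70 20 [ 33.  -7. -69.] [ 51.  12. -65.]
scene -65 23 [ 34.  -8. -65.] [ 52.  11. -61.]
scene -60 20 [ 33. -11. -60.] [ 51.  11. -56.]
scene -55 25 [-52.   2. -55.] [ 49.  11. -50.]
scene -50 37 [-52. -11. -50.] [ 50.  12. -45.]
scene -45 51 [-52.  -5. -45.] [ 49.  11. -40.]
3.65
```

Both cameras put the visible fingertips about 27 mm behind the reported TCP, and the gripper body shows the same shift. I'll therefore go by the images, confirm with a gentle touch, and expect plate contact at about TCP z 0.088.

Request:
{"op": "send_rows", "data": {"commands": [[0.2, [0, 0, -0.05], [0, 0, 0]], [0.2, [0, 0, -0.05], [0, 0, 0]], [0.2, [0, 0, -0.04], [0, 0, 0]], [0.2, [0, 0, 0], [0, 0, 0]], [0.2, [0, 0, 0], [0, 0, 0]]]}}

```text
clock: 4.15
tool_pos: [0.5599, -0.0004, 0.0983]
orientation: [179.8, -0.1, 81.2]
force: [0.2, 0.2, 1.2]
opening: 0.0704
```

```bash
python3 look.py 5
```

```text
4.15 [ 5.59882140e-01 -3.93814368e-04  9.82891619e-02] [ 1.79805153e+02 -1.36817383e-01  8.12289150e+01] [0.19790254 0.21632751 1.22261473] 0.07037580710982412
TCP in chest: x 0.0008635339399520807  y -0.031811353270342804
```

View pics/s5.png

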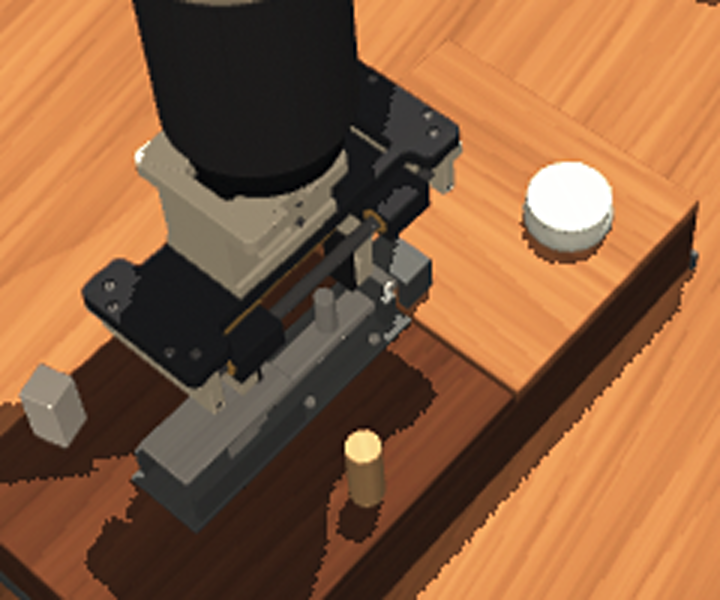

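View pics/w5.png

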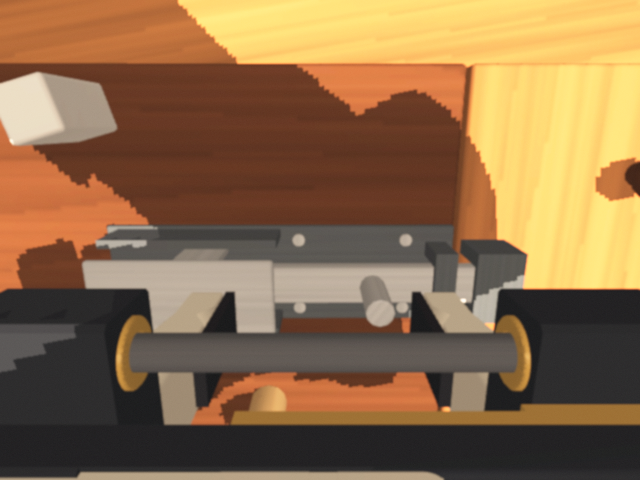

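No force at TCP z 0.098, so the visible tips are the real ones. I'll descend gently to contact.

Request:
{"op": "send_rows", "data": {"commands": [[0.2, [0, 0, -0.012], [0, 0, 0]], [0.2, [0, 0, -0.012], [0, 0, 0]], [0.2, [0, 0, -0.012], [0, 0, 0]], [0.2, [0, 0, 0], [0, 0, 0]]]}}

```text
clock: 4.65
tool_pos: [0.5608, -0.0001, 0.09]
orientation: [179.7, -0.2, 81.2]
force: [-0.5, -0.3, 0.7]
opening: 0.07
```

Request:
{"op": "send_rows", "data": {"commands": [[0.2, [0, 0, -0.012], [0, 0, 0]], [0.2, [0, 0, -0.01], [0, 0, 0]]]}}

```text
clock: 4.85
tool_pos: [0.5613, -0.0, 0.085]
orientation: [179.6, -0.2, 81.3]
force: [-2.4, 1.1, 4.7]
opening: 0.0699
```

```bash
python3 look.py 6
```

```text
4.85 [ 5.61324798e-01 -4.36027125e-05  8.50330255e-02] [179.59634403  -0.22050412  81.25156226] [-2.42075934  1.13588026  4.73779557] 0.06994320604291694
TCP in chest: x 0.0022373577311315942  y -0.031248700371385073
```

View pics/s6.png

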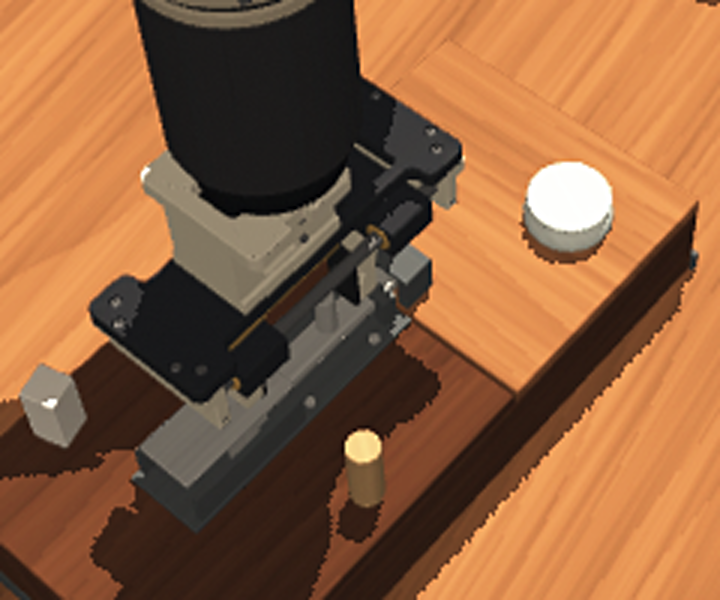

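The left tip has contacted the plate (4.7 N) and the right tip is on the keeper side of the peg. I'll press on down.

Request:
{"op": "send_rows", "data": {"commands": [[0.2, [0, 0, -0.008], [0, 0, 0]], [0.2, [0, 0, -0.008], [0, 0, 0]]]}}

```text
clock: 5.15
tool_pos: [0.5613, -0.0001, 0.0818]
orientation: [179.6, -0.2, 81.3]
force: [-2.4, 0.7, 6.7]
opening: 0.0701
```

Request:
{"op": "send_rows", "data": {"commands": [[0.2, [0, 0, -0.008], [0, 0, 0]]]}}

```text
clock: 5.25
tool_pos: [0.5614, -0.0001, 0.0803]
orientation: [179.6, -0.2, 81.3]
force: [-1.9, -0.1, 7.1]
opening: 0.0699
```

Request:
{"op": "send_rows", "data": {"commands": [[0.2, [0, 0, -0.006], [0, 0, 0]]]}}

```text
clock: 5.35
tool_pos: [0.5615, -0.0001, 0.0794]
orientation: [179.5, -0.2, 81.3]
force: [-5.2, 1.1, 14.5]
opening: 0.07
```

Request:
{"op": "send_rows", "data": {"commands": [[0.2, [0, 0, -0.006], [0, 0, 0]]]}}

```text
clock: 5.45
tool_pos: [0.5615, -0.0002, 0.0793]
orientation: [179.5, -0.2, 81.3]
force: [-7.3, 2.2, 19.0]
opening: 0.07
```

```bash
python3 look.py 7
```

```text
5.45 [ 5.61528253e-01 -1.86238622e-04  7.92691651e-02] [179.51887757  -0.18266052  81.3021439 ] [-7.28594946  2.17641267 18.97141105] 0.07002840965038715
TCP in chest: x 0.0024599096601778275  y -0.03135920615600244
```

View pics/w7.png

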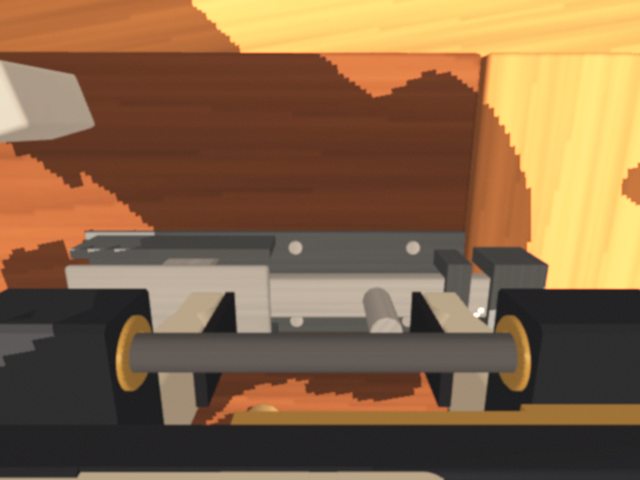

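The catch has bottomed: travel was about 8 mm (0.087 to 0.079) and the force jumped to 19 N. I'll slide along the chest's -y while keeping the press.

Request:
{"op": "send_rows", "data": {"commands": [[0.2, [-0.004, -0.012, -0.001], [0, 0, 0]], [0.2, [-0.004, -0.014, -0.001], [0, 0, 0]]]}}

```text
clock: 5.75
tool_pos: [0.5621, -0.0047, 0.0813]
orientation: [179.2, -0.4, 81.4]
force: [-0.7, 4.5, 6.6]
opening: 0.0699
```

Request:
{"op": "send_rows", "data": {"commands": [[0.2, [-0.006, 0, -0.009], [0, -0.001, 0]], [0.2, [-0.004, 0, -0.006], [0, -0.001, 0]]]}}

```text
clock: 5.95
tool_pos: [0.5626, -0.0048, 0.08]
orientation: [178.1, -0.5, 81.5]
force: [-0.7, -0.6, 6.8]
opening: 0.07
```

Request:
{"op": "send_rows", "data": {"commands": [[0.2, [-0.006, 0, -0.006], [0, 0.0025, 0]], [0.2, [-0.006, 0, -0.006], [0, 0.0025, 0]]]}}

```text
clock: 6.15
tool_pos: [0.5618, -0.0048, 0.0797]
orientation: [179.6, -0.3, 81.6]
force: [0.3, -0.7, 7.3]
opening: 0.0701
```

Request:
{"op": "send_rows", "data": {"commands": [[0.2, [-0.006, 0, -0.006], [0, 0.0012, -0.0005]], [0.2, [-0.006, 0, -0.006], [0, 0.0006, -0.0005]]]}}

```text
clock: 6.35
tool_pos: [0.5618, -0.0049, 0.0795]
orientation: [180.0, -0.2, 81.3]
force: [-1.3, 0.2, 10.0]
opening: 0.07
```

Request:
{"op": "send_rows", "data": {"commands": [[0.2, [-0.005, -0.016, -0.006], [0, 0, 0]], [0.2, [-0.005, -0.016, -0.006], [0, 0, 0]]]}}

```text
clock: 6.55
tool_pos: [0.5633, -0.0095, 0.0796]
orientation: [179.5, -0.6, 81.4]
force: [-3.4, 12.4, 12.7]
opening: 0.07
```

```bash
python3 look.py 8; python3 -c "
import cv2,pickle
a=cv2.imread('pics/w8.png')"
```

```text
6.55 [ 0.56325755 -0.0094743   0.07963686] [179.54343895  -0.55310971  81.36815511] [-3.3912033  12.35610227 12.74566607] 0.07002952724167519
TCP in chest: x 0.00556287600922651  y -0.04028291580258897
```

View pics/w8.png

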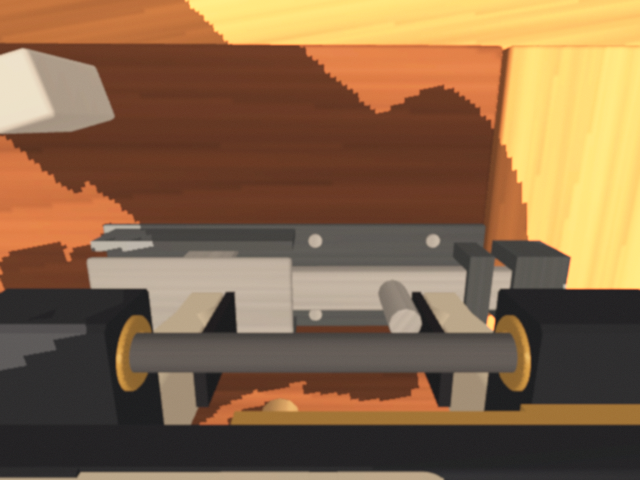

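View pics/s8.png

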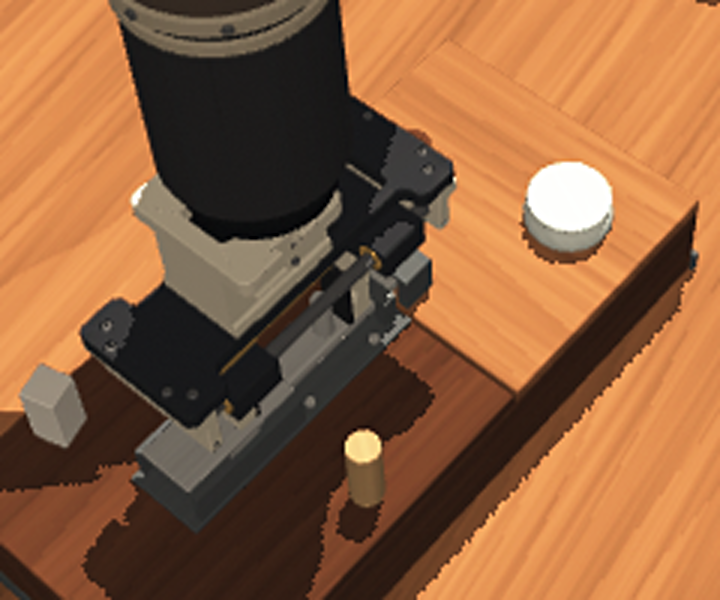

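The right finger has just met the peg and the bolt hasn't moved yet. The tool has also drifted about 5 mm sideways under the press. I'll back off the peg a little, centre the tool and press again before pushing.

Request:
{"op": "send_rows", "data": {"commands": [[0.2, [-0.012, 0.008, -0.006], [0, 0.001, 0]], [0.2, [-0.012, 0.002, -0.006], [0, 0.001, 0]]]}}

```text
clock: 6.85
tool_pos: [0.5618, -0.0072, 0.0802]
orientation: [179.7, -0.5, 81.5]
force: [3.8, -4.1, 5.9]
opening: 0.07
```

Request:
{"op": "send_rows", "data": {"commands": [[0.2, [-0.014, 0, -0.006], [0, 0.0005, 0]], [0.2, [-0.014, 0, -0.006], [0, 0.0005, 0]]]}}

```text
clock: 7.05
tool_pos: [0.5613, -0.0071, 0.081]
orientation: [179.4, -0.5, 81.7]
force: [4.3, -2.4, 6.9]
opening: 0.0702
```

Request:
{"op": "send_rows", "data": {"commands": [[0.2, [0, 0, -0.008], [0, 0.0005, 0]], [0.2, [0, 0, -0.008], [0, 0, 0]]]}}

```text
clock: 7.25
tool_pos: [0.5618, -0.0074, 0.0794]
orientation: [179.5, -0.4, 81.8]
force: [-7.9, 3.7, 20.7]
opening: 0.0705
```

Request:
{"op": "send_rows", "data": {"commands": [[0.2, [-0.01, -0.02, -0.007], [0, 0, -0.0003]], [0.2, [-0.008, -0.02, -0.007], [0, 0, -0.0003]]]}}

```text
clock: 7.45
tool_pos: [0.5625, -0.0134, 0.0798]
orientation: [178.9, -0.8, 81.7]
force: [-2.1, 11.5, 11.3]
opening: 0.07
```

Request:
{"op": "send_rows", "data": {"commands": [[0.2, [-0.012, -0.02, -0.008], [-0.0008, 0.0015, -0.0003]], [0.2, [-0.01, -0.02, -0.008], [-0.0008, 0.0015, -0.0003]]]}}

```text
clock: 7.65
tool_pos: [0.562, -0.0196, 0.0797]
orientation: [179.3, -0.5, 81.6]
force: [-0.2, 9.5, 9.3]
opening: 0.0699
```

```bash
python3 look.py 9
```

```text
7.65 [ 0.56199144 -0.0196338   0.07965593] [179.31022886  -0.47203475  81.58923875] [-0.22725507  9.53618853  9.29648531] 0.06993867331439298
TCP in chest: x 0.005834998424254105  y -0.050517530442565683
```

View pics/w9.png

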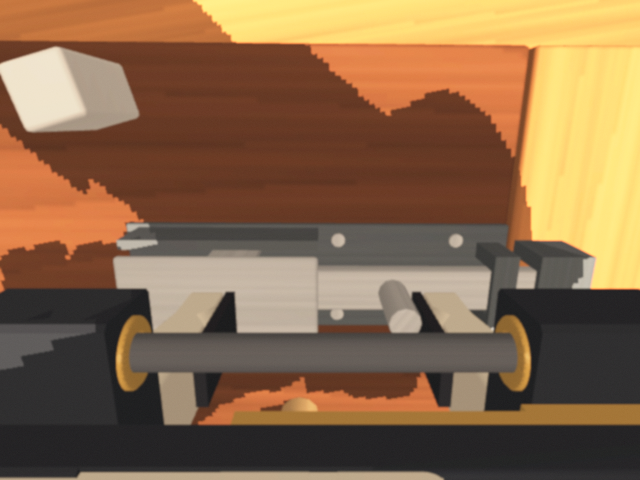

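The plate-to-peg gap in the wrist picture has shrunk from 94 to 69 px (edge at 318, peg base at 387), so the bolt is drawn about 11 mm with the catch held down. I'll keep going.

Request:
{"op": "send_rows", "data": {"commands": [[0.2, [-0.016, -0.02, -0.008], [-0.0003, 0.001, -0.0005]], [0.2, [-0.016, -0.02, -0.008], [-0.0003, 0.001, -0.0005]], [0.2, [-0.016, -0.02, -0.008], [-0.0003, 0.001, -0.0005]]]}}

```text
clock: 8.05
tool_pos: [0.5604, -0.0291, 0.0796]
orientation: [179.2, -0.5, 81.3]
force: [1.6, 8.9, 8.8]
opening: 0.07
```

Request:
{"op": "send_rows", "data": {"commands": [[0.2, [-0.016, -0.02, -0.009], [-0.0003, 0.001, 0]], [0.2, [-0.014, -0.02, -0.009], [-0.0003, 0.001, 0]]]}}

```text
clock: 8.25
tool_pos: [0.5599, -0.0349, 0.0795]
orientation: [179.2, -0.6, 81.4]
force: [-1.2, 16.0, 13.7]
opening: 0.0702
```

Request:
{"op": "send_rows", "data": {"commands": [[0.2, [-0.008, -0.012, -0.008], [-0.0003, 0.001, 0]]]}}

```text
clock: 8.35
tool_pos: [0.56, -0.035, 0.0795]
orientation: [179.2, -0.7, 81.5]
force: [-7.8, 21.3, 15.7]
opening: 0.0704
```

```bash
python3 look.py 10
```

```text
8.35 [ 0.56003968 -0.0350298   0.07947118] [179.24358214  -0.73302879  81.48867368] [-7.84375383 21.27854172 15.72267301] 0.07040997007515079
TCP in chest: x 0.00621469132352057  y -0.0660323231893623
```

View pics/w10.png

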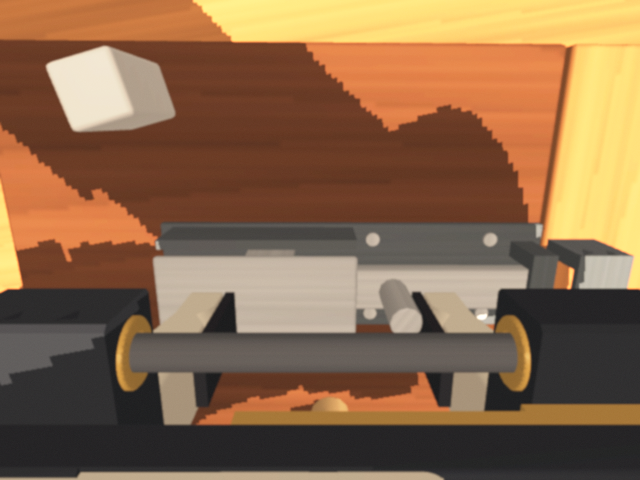

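It has reached the end stop: y stalled at -0.035, the force rose to 21 N, the plate-to-peg gap is about 10 mm, and the bolt end is out of the keeper at (565,265). Now I let go by lifting straight up.

Request:
{"op": "send_rows", "data": {"commands": [[0.2, [0, 0, 0.016], [0, 0, 0]], [0.2, [0, 0, 0.02], [0, 0, 0]], [0.2, [0, 0, 0.03], [0, 0, 0]]]}}

```text
clock: 8.75
tool_pos: [0.5598, -0.034, 0.0971]
orientation: [179.3, -0.7, 81.6]
force: [-0.2, -0.6, -0.4]
opening: 0.0703
```

```bash
python3 look.py 11
```

```text
8.75 [ 0.55983897 -0.03395791  0.09707063] [179.26087118  -0.73715717  81.58064203] [-0.21428874 -0.59087788 -0.35791433] 0.07027330539794084
TCP in chest: x 0.005855469281885671  y -0.06500265360376092
```

View pics/w11.png

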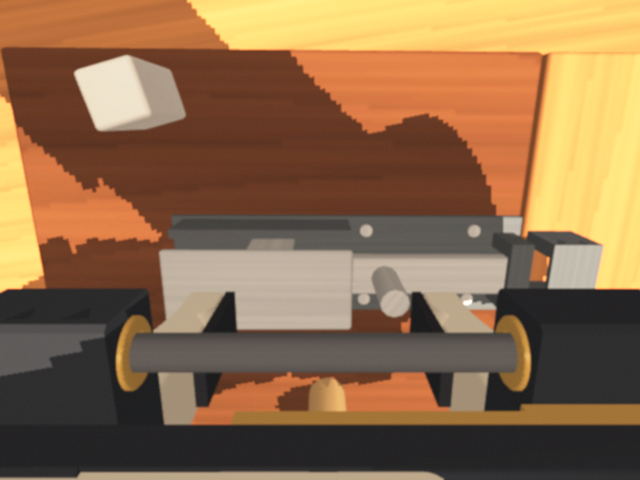

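Clear of the lock and touching nothing. Next I lift higher, then back off for a check with the overhead cameras.

Request:
{"op": "send_rows", "data": {"commands": [[0.2, [0, 0, 0.06], [0, 0, 0]], [0.2, [0, 0, 0.1], [0, 0, 0]], [0.2, [0, 0, 0.12], [0, 0, 0]], [0.2, [0, 0, 0.12], [0, 0, 0]], [0.2, [-0.05, -0.08, 0.1], [0, 0, 0]], [0.2, [-0.06, -0.14, 0.04], [0, 0, 0]], [0.2, [-0.06, -0.14, 0], [0, 0, 0]], [0.2, [-0.06, -0.14, 0], [0, 0, 0]], [0.2, [-0.06, -0.14, 0], [0, 0, 0]], [0.2, [-0.03, -0.08, 0], [0, 0, 0]], [0.2, [0, 0, 0], [0, 0, 0]]]}}

```text
clock: 9.95
tool_pos: [0.4752, -0.2201, 0.2343]
orientation: [179.3, -0.7, 81.6]
force: [0.2, 0.4, -1.0]
opening: 0.0698
```

```bash
python3 - <<'E'
from plant import sensors,snapshot
from h import *
o=sensors.get_obs();print(o["clock"],o["tool_pos"],o["force"],o["qvel"].round(2))
for n in("scene","top"):
    s=snapshot(n);cv2.imwrite(f"pics/f{n}.png",s["color"]);w=cloud(s);Z=w[...,2];v,u=np.mgrid[:480,:640]
    reg=(w[...,0]>.43)&(w[...,0]<.68)&(w[...,1]>-.2)&(w[...,1]<.26)
    for lo,hi in((.088,.105),(.105,.121),(.121,.14)):
        k,l,st,_=cv2.connectedComponentsWithStats((reg&(Z>lo)&(Z<hi)).astype(np.uint8))
        for i in range(1,k):
            if st[i,4]>12:
                p=w[l==i];b=cv2.minAreaRect(p[:,:2].astype(np.float32));print(n,lo,st[i,4],np.median(p[:,2]).round(4),np.round(b[0],4),np.round(b[1],4))
    q=(Z>.03)&(Z<.1)&((u>145)&(u<195)&(v>230)&(v<280) if n=="top" else (u>370)&(u<420)&(v>130)&(v<195))
    print("cup",cv2.minAreaRect(w[q][:,:2].astype(np.float32))[0])
a=cv2.imread("pics/fscene.png")[200:400,150:390];cv2.imwrite("pics/fz.png",cv2.resize(a,None,fx=3,fy=3))
E
```

```text
9.95 [ 0.47519802 -0.22012276  0.23429865] [ 0.2127855   0.43457255 -1.04568967] [-0.01 -0.11 -0.34 -0.48  0.35 -0.94]
scene 0.088 109 0.0964 [0.5323 0.1556] [0.0208 0.0208]
scene 0.088 607 0.0977 [0.6319 0.1683] [0.0498 0.0528]
scene 0.088 1187 0.0992 [ 0.5612 -0.0064] [0.1953 0.0376]
scene 0.088 102 0.0965 [ 0.471  -0.1024] [0.0286 0.0155]
scene 0.088 23 0.0954 [ 0.5227 -0.0952] [0.0074 0.0046]
scene 0.088 62 0.0967 [ 0.6335 -0.0486] [0.018  0.0072]
scene 0.105 43 0.1131 [ 0.5594 -0.0089] [0.0117 0.0071]
scene 0.105 1039 0.1161 [ 0.5488 -0.0618] [0.0808 0.038 ]
scene 0.105 172 0.1183 [ 0.4649 -0.0976] [0.0237 0.0234]
scene 0.105 62 0.1131 [ 0.6337 -0.0479] [0.0194 0.0105]
scene 0.121 52 0.1275 [ 0.5576 -0.0073] [0.0113 0.0115]
scene 0.121 76 0.1219 [ 0.4644 -0.098 ] [0.0201 0.02  ]
scene 0.121 126 0.126 [ 0.63   -0.0427] [0.0182 0.0204]
cup (0.5794433355331421, 0.4966195225715637)
top 0.088 390 0.0968 [0.6332 0.1692] [0.0492 0.0497]
top 0.088 18 0.0979 [ 0.6237 -0.0378] [0.0162 0.0052]
top 0.088 158 0.1003 [0.5715 0.0793] [0.022  0.0347]
top 0.088 316 0.0975 [0.5658 0.0184] [0.0833 0.0341]
top 0.088 13 0.0994 [ 0.5773 -0.0326] [0.0156 0.0033]
top 0.088 73 0.0954 [0.5327 0.1568] [0.0196 0.0204]
top 0.088 27 0.0994 [ 0.5328 -0.0304] [0.0236 0.0041]
top 0.088 13 0.0958 [ 0.4632 -0.086 ] [0.0192 0.0017]
top 0.105 13 0.1137 [ 0.6262 -0.0364] [0.0155 0.0041]
top 0.105 128 0.1143 [ 0.5549 -0.0318] [0.0208 0.036 ]
top 0.121 34 0.1255 [ 0.6297 -0.0389] [0.0108 0.018 ]
top 0.121 25 0.1264 [ 0.5587 -0.006 ] [0.0093 0.0122]
cup (0.5812394022941589, 0.498161256313324)
```

View pics/fz.png

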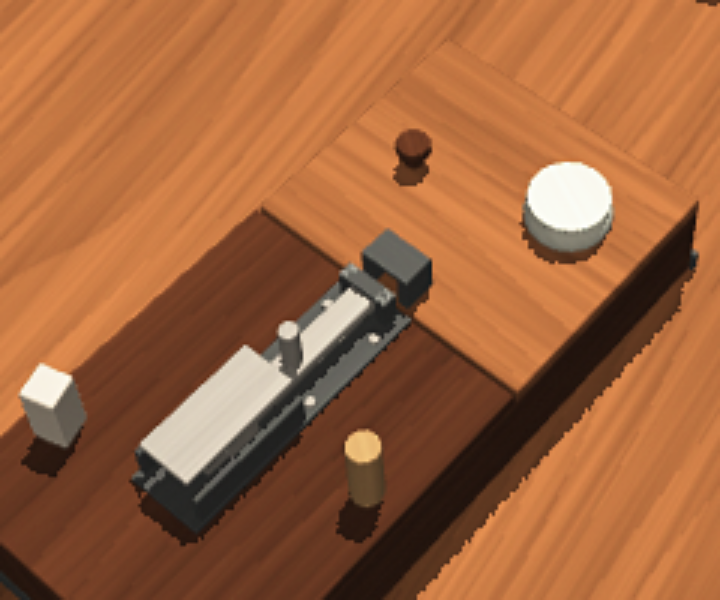

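The peg has moved 28 mm, the plate is back at its original height, and everything else is where it was. Handing in.

```bash
python3 -c "
from plant import order
print(order.close_job())"
```

```text
the job is handed in; nothing more can be done
None
```

The chest is unlocked and the job is handed in, after about 10 s of robot time. I pressed the catch right down with one fingertip and pushed the peg to the bolt's end stop with the other. Then I lifted straight off and moved clear.

**Last checks, scene camera:**
- **Bolt:** the peg moved 28 mm from its shut position, which is fully open.
- **Catch:** the plate top is back at 0.116 m, the same reading as before I pressed it.
- **Other things:** the blanks, tin, cup and lid knob all read within about 1 mm of where they started.
- **Robot:** it was clear of everything, with a force reading of about 1 N.

**What disagreed or went less than cleanly:**
- **Tool point:** the reported TCP lies about 27 mm beyond the fingertips that the cameras see. I worked from the images, and the touch on the plate confirmed them.
- **Sideways drift:** the tool drifted about 6 mm sideways on the plate while pressing. It stayed on both the plate and the peg.
- **First touch on the peg:** it took about 12 N with the catch nearly right down (about 7.5 mm by the tool height) and the bolt had not visibly moved. I backed off and pressed the catch down again before drawing the bolt.
- **Top camera:** in the last picture it saw only part of the plate and did not pick out the square blank's top, probably because the arm was in the way. The plate's height and the square blank's position therefore rest mainly on the scene camera.

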